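# Make up the spare-part kits for two repairs

### The job

Make up the spare-part kits for the two repair jobs: the tray with the radio gets the wide black dial, the white terminal block and the steel angle bracket; the tray with the torch gets the metal lens ring and the small black button cap. Set each part the way up it lies now, flat on the floor of an empty front compartment of its tray, one part to a compartment (any of the three). Leave the mug, the screwdriver and the phone where they are.

Things in the scene. Friction and masses are not known exactly. Their poses are not given: they have to be found in the camera images.
- radio_tray: Fixed grey tray, 192 (x) x 244 mm (y), with a black radio lying in it (flat box, slotted silver grille). Origin: underside centre; x points away from the robot, z up. Radio fills x 0.012 to 0.092, to 43 mm above the table. Robot side: 3 empty compartments centred at x -0.043, y -0.08, 0, 0.08, each 98 (x) x 76 mm (y) inside. Floor 4 mm thick, wall tops 14 mm above table, walls 4 mm.
- torch_tray: Fixed grey tray, 192 (x) x 244 mm (y), with a silver torch lying in it (round barrel, wider head). Origin: underside centre; x points away from the robot, z up. Torch fills x 0.012 to 0.092, to 56 mm above the table. Robot side: 3 empty compartments centred at x -0.043, y -0.08, 0, 0.08, each 98 (x) x 76 mm (y) inside. Floor 4 mm thick, wall tops 14 mm above table, walls 4 mm.
- wide_dial: spare tuning dial: plain black plastic disc, 46 mm in diameter, 22 mm high, with a silver disc on its flat top; loose, standing on its flat underside on the table. Origin at the centre of its underside, z up. Its yaw does not matter.
- button_cap: spare switch button: small black plastic cap, 28 mm in diameter, straight-sided up to 18 mm, then rounded to its top at 26 mm; loose, standing on its flat underside. Origin at the centre of its underside, z up. Its yaw does not matter.
- lens_ring: spare lens ring: plain aluminium ring, 46 mm outside, 35 mm inside diameter, 18 mm high; loose, lying flat. Origin on its axis at its underside, z up. Its yaw does not matter.
- terminal_block: spare terminal block: white bar 60 mm (its x) by 20 mm (its y) by 16 mm high, with four brass screws in a row on top (to 19 mm); loose, lying screws up. Origin at the centre of its underside, z up.
- bracket: spare angle bracket, bright steel: flat foot 46 mm (its x) by 24 mm (its y) by 6 mm thick, with an upright flange at the -x end (x -0.023 to -0.017), 24 mm wide in y, reaching 34 mm above the underside; loose, standing on its foot. Can be held across its 24 mm width at the flange. Origin at the centre of the foot's underside, z up.
- mug: bystander: white mug, 80 mm across, 90 mm high, loose. Origin at the centre of its underside.
- screwdriver: bystander: screwdriver with a green handle lying on the table, loose, about 200 mm long along its x. Origin under its middle.
- phone: bystander: black phone, 146 x 72 x 9 mm, lying loose on the table to the left of the stock. Origin at the centre of its underside.

How it is judged:
By the outcome, as a careful person would: the job done as asked, in the order asked, and still so for the second after the job is handed in, with the robot touching nothing.
It also fails if it takes over 115 s, if anything falls off the work surface, if the arm or the gripper's body presses on something with over 40 N, if the wrist force passes 120 N, or if a joint passes its speed limit or range.

### The arm

A 7-joint arm with a two-finger parallel gripper is mounted at the origin on the work surface. World frame = base frame: x ahead of the robot, y to its left, z up, the work surface at z = 0. Lengths are in m, angles in rad, forces in N, time in s.
With the tool pointing down it reaches from about 0.425 to 0.825 m from the base axis. Payload 3.6 kg.
Tool frame: the origin (TCP) lies where the fingers leave the gripper's body, on its centre line; the fingertips stand 73 mm ahead of it and the grasp point (between the pads) lies 54 mm ahead of it; z points along the fingers, y is the line along which they close (so a half turn about z gives the same grasp; the last joint's range is limited). The gripper opens to 85 mm and grips with 20 to 120 N. Pads are 22 mm wide; open, the fingers measure 114 mm over their backs; the gripper's body (76 mm by 85 mm) begins 54 mm behind the grasp point. The pads swing forward as they close: fully open they stand 13 mm farther back than shut.
Start: joints at [1.216, 0.615, -0.013, 1.423, 0.008, 1.103, -0.04], TCP at [0.21, -0.615, 0.304] pointing down, gripper open.
Joint ranges: [-3.12, 3.12], [-0.3, 2.06], [-1.34, 1.32], [0.26, 2.42], [-1.36, 4.5], [0.01, 1.98], [-2.84, 2.84]. Speed limits (rad/s): [2.79, 2.79, 3.14, 3.14, 3.14, 3.14, 3.14].

### API

Orientations are given as a unit quaternion [x, y, z, w].
In Python, from station import arm, snapshot, camera_info, ticket gives the robot as it stands. Calls block until the motion is done:
- arm.movep(position, orientation): joint-space move of the TCP to a pose.
- arm.line_to(position, velocity=0.15, ori=None): straight line of the TCP; ori=None keeps the orientation; velocity is the mean speed in m/s.
- arm.move_j(angles): joint-space move.
- arm.move_gripper(opening, effort=None): opening from 0.0 (shut) to 1.0 (fully open); effort is the grip in N (None keeps the last); returns when the fingers have stopped.
- arm.pause(seconds).
- arm.ik(position, orientation): joint angles nearest the present ones, or None.
- snapshot(name): name is "scene" or "top" or "wrist"; returns the picture (400x640x3 uint8, blue, green, red); there is no depth.
- camera_info(name): a dict with "fx", "fy", "cx", "cy" (pixels), "R" (3x3) and "t" (3): a world point X has camera coordinates R X + t; the wrist camera has in their place "T_tool_cam" (4x4, takes a point from camera to tool coordinates, whose origin is the TCP and whose axes are the flange's). Camera axes: x right, y down, z forward; pixel columns grow to the right and rows downward; lengths in m; the calibration is good to about 2 mm. The wrist camera is an equidistant fisheye: a pixel r from the principal point sees the ray r / f radians off the axis. A picture is of the moment at which its call begins: read the wrist's pose just before it. camera_info takes no time and is no camera call.
A pose or a line that the arm cannot do raises arm.MotionError and nothing moves.
- ticket.finish_job(): hands the job in; it is judged then, once.
Readings, each from a call of its own:
- arm.read_time(): time.
- arm.read_joint_positions(): joint angles.
- arm.read_dq(): joint speeds.
- arm.read_effort(): joint torques, N m.
- arm.read_tool_pos(): TCP position.
- arm.read_eef_rot(): TCP orientation.
- arm.read_ft_force(): force on the tool from outside, world axes, zero at the start.
- arm.read_wrist_torque(): the same for the moment, N m.
- arm.read_opening(): opening from 0.0 (shut) to 1.0 (fully open).
- arm.read_finger_force(): force on a finger pad.
Only numpy, scipy, OpenCV 4.12 (cv2) and the standard library are available. Lean on these libraries where they do the work, as an engineer would, in place of code of your own. Each camera call takes 0.05 s, during which the arm holds its last target. There are 200 camera calls.

## Working session

There is one attempt and no reset: what is moved stays moved. The work goes in short steps, each a Python script; the robot and the scene stay as the last script left them, time stands still between calls to the robot, and variables do not carry over. Pictures are saved under pics/ and viewed, at most 14 in all, crops included, and the job is handed in when it is done.

```bash
ls; mkdir -p pics; python3 - <<'E'
from station import arm, snapshot, camera_info
import cv2
for n in ("scene","top"):
    cv2.imwrite(f"pics/{n}0.png", snapshot(n)); c=camera_info(n); print(n,{k:(v.tolist() if hasattr(v,'tolist') else v) for k,v in c.items()})
c=camera_info("wrist");print(c)
print(arm.read_time(),arm.read_eef_rot(),arm.read_tool_pos())
E
```

```text
pics
scene {'fx': 365.7620117651398, 'fy': 365.7620117651398, 'cx': 316.65669294643754, 'cy': 195.6583009717688, 'R': [[0.08935287928843047, 0.9959008585065959, 0.0140549987083842], [0.8445070564890208, -0.0682733391567668, -0.5311747195609321], [-0.5280377775340669, 0.059331536186168425, -0.8471457220045869]], 't': [-0.04525171321312367, -0.43875299537465723, 1.5677284876070658]}
top {'fx': 457.39981347978136, 'fy': 457.39981347978136, 'cx': 315.9422448773226, 'cy': 202.2478043991522, 'R': [[0.05101978517758766, -0.9986949225730991, 0.0023309112262643442], [-0.9747279908435826, -0.050303403510862404, -0.21765778520709256], [0.2174909777127923, 0.008832849027083972, -0.9760223641861896]], 't': [-0.02513990642663353, 0.5395335564321527, 1.1027425901641656]}
{'fx': 309.70691628693146, 'fy': 309.70691628693146, 'cx': 324.25275495290265, 'cy': 204.26582476794033, 'T_tool_cam': array([[ 5.84921882e-04, -9.64416756e-01, -2.64386042e-01,
         6.65055021e-02],
       [ 9.99999781e-01,  4.82558769e-04,  4.52119147e-04,
        -8.17742698e-05],
       [-3.08449477e-04, -2.64386249e-01,  9.64416827e-01,
        -7.07284316e-02],
       [ 0.00000000e+00,  0.00000000e+00,  0.00000000e+00,
         1.00000000e+00]])}
0.1 [ 9.86509375e-01  1.63700614e-01 -2.01138911e-04 -1.14917980e-03] [ 0.2097401  -0.61468297  0.30284895]
```

View pics/top0.png

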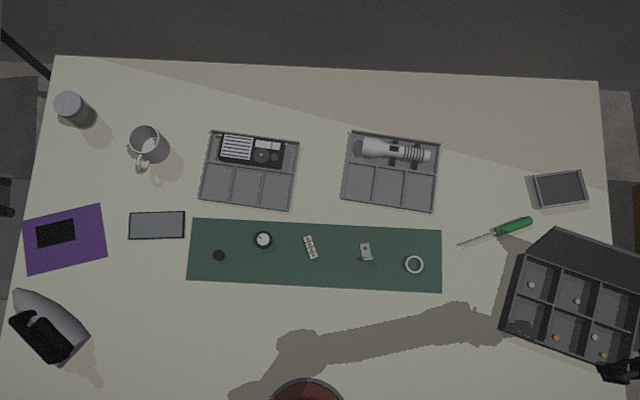

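View pics/scene0.png

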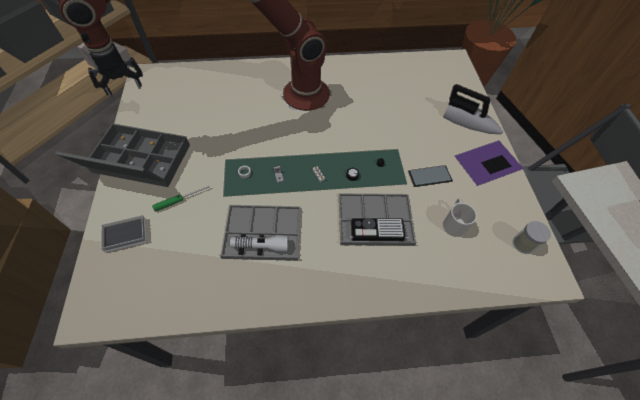

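The top view shows the button at (219,256), dial (263,240), terminal block (311,247), bracket (366,252) and ring (414,264). The radio tray is around (248,170) and the torch tray around (390,172). The scene view agrees. Next I'll take a wrist survey picture over each tray.

```bash
cat > h.py <<'E'
from station import arm, snapshot, camera_info, ticket
import numpy as np, cv2
from scipy.spatial.transform import Rotation as Rot
def quat(yaw):  # tool down, tool x at angle yaw in world
    return (Rot.from_euler('z',yaw)*Rot.from_euler('x',np.pi)).as_quat()
def wrist():
    p=np.array(arm.read_tool_pos()); q=np.array(arm.read_eef_rot()); im=snapshot("wrist"); return im,p,q
def ray_wrist(uv,p,q):
    c=camera_info("wrist"); d=np.atleast_2d(uv)-[c['cx'],c['cy']]; r=np.linalg.norm(d,axis=1,keepdims=True)
    th=r/c['fx']; v=np.hstack([np.where(r>1e-6,d/np.maximum(r,1e-6),0)*np.sin(th),np.cos(th)])
    T=np.array(c['T_tool_cam']); R=Rot.from_quat(q).as_matrix()
    return R@T[:3,3]+p, v@(R@T[:3,:3]).T
def ray_fix(uv,n):
    c=camera_info(n); d=(np.atleast_2d(uv)-[c['cx'],c['cy']])/c['fx']; R=np.array(c['R'])
    return -R.T@np.array(c['t']), np.hstack([d,np.ones((len(d),1))])@R
def plane(o,d,z): return (o+d*((z-o[2])/d[:,2:]))[:,:2]
E
python3 - <<'E'
from h import *
names=["button","dial","term","brk","ring","radio","torch"]
P=plane(*ray_fix([(219,256),(263,240),(311,247),(366,252),(414,264),(248,170),(390,172)],"top"),0.01)
print(dict(zip(names,P.round(3).tolist())))
for i in (0,1):
    y=[P[5,1],P[6,1]][i]
    arm.movep([0.55,y,0.31],quat(0)); im,p,q=wrist()
    cv2.imwrite(f"pics/w{i}.png",im); np.savez(f"w{i}.npz",p=p,q=q); print(p,arm.read_joint_positions(),arm.read_time())
E
```

```text
{'button': [0.396, 0.246], 'dial': [0.443, 0.135], 'term': [0.432, 0.01], 'brk': [0.426, -0.133], 'ring': [0.401, -0.258], 'radio': [0.631, 0.19], 'torch': [0.645, -0.192]}
[0.55044385 0.18919552 0.30990311] [-0.15196299  0.52119091 -0.34334327  1.61281834  0.1960076   1.04171974
 -2.12502608] 3.2167
[ 0.55062851 -0.18972573  0.31014297] [ 0.50100819  0.51959649 -0.32644667  1.61202555  0.18393062  1.04012293
 -1.44572868] 4.6917
```

View pics/w0.png

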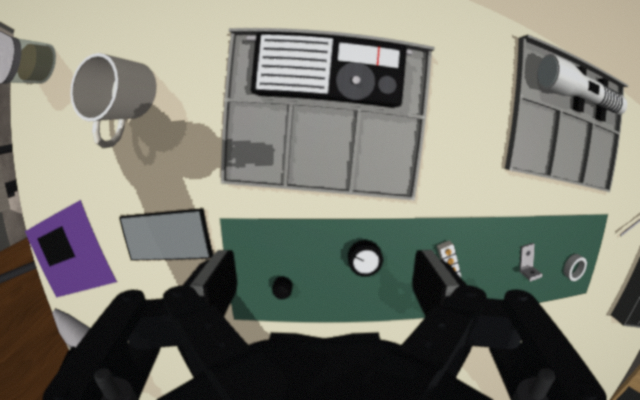

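View pics/w1.png

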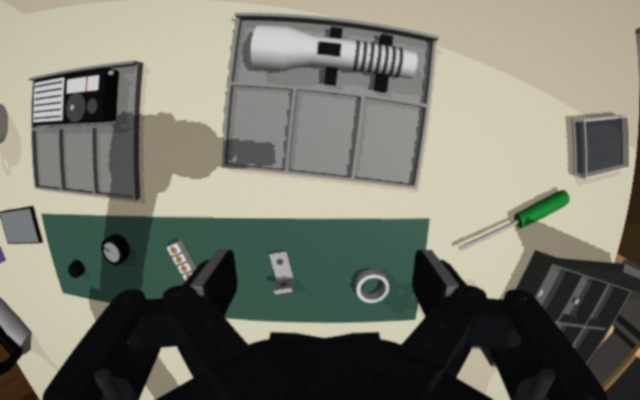

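The wrist views show both trays with all front compartments empty. In w0 the dial is at (366,262), the button at (283,288) and the radio tray's front corners at about (222,183) and (414,197). In w1 the bracket is at (281,270), the ring at (373,287) and the torch tray's front corners at about (224,165) and (415,186).

```bash
cat >> h.py <<'E'
def fit(local,world):  # 2D rigid: returns t,yaw,resid
    l=np.array(local);w=np.array(world);lc=l-l.mean(0);wc=w-w.mean(0)
    a=np.arctan2((lc[:,0]*wc[:,1]-lc[:,1]*wc[:,0]).sum(),(lc*wc).sum())
    R=np.array([[np.cos(a),-np.sin(a)],[np.sin(a),np.cos(a)]]);t=w.mean(0)-R@l.mean(0)
    return t,a,(l@R.T+t-w)
def proj_wrist(pt_tool):
    c=camera_info("wrist");T=np.linalg.inv(np.array(c['T_tool_cam']));v=T[:3,:3]@pt_tool+T[:3,3]
    th=np.arctan2(np.hypot(v[0],v[1]),v[2]);return np.array([c['cx'],c['cy']])+c['fx']*th*v[:2]/np.hypot(v[0],v[1])
E
python3 - <<'E'
from h import *
L=[(-.096,.122),(-.096,-.122),(.008,.122),(.008,-.122)]
for i,pts in enumerate([[(222,183),(414,197),(227,101),(425,120)],[(223,165),(415,186),(229,82),(429,103)]]):
    z=np.load(f"w{i}.npz"); W=plane(*ray_wrist(pts,z['p'],z['q']),.014); t,a,r=fit(L,W); print("tray",i,t.round(4),round(a,4),(r*1000).round(1).tolist())
for i,n,uv,h in [(0,"button",(283,286),.022),(0,"dial",(366,262),.022),(0,"term",(448,257),.016),(1,"brk",(281,270),.006),(1,"ring",(373,287),.012),(1,"term",(179,260),.016)]:
    z=np.load(f"w{i}.npz"); print(n,plane(*ray_wrist([uv],z['p'],z['q']),h).round(4))
for zz in (.060,.073): print(zz,proj_wrist(np.array([.011,.0425,zz])),proj_wrist(np.array([.011,.057,zz])))
E
```

```text
tray 0 [0.6282 0.1874] -0.0895 [[-0.8, 0.7], [-4.1, -1.7], [1.7, 2.5], [3.2, -1.5]]
tray 1 [ 0.6489 -0.1939] -0.1057 [[-0.4, 1.7], [-0.3, -2.6], [1.1, 1.2], [-0.4, -0.2]]
button [[0.4055 0.2442]]
dial [[0.4414 0.1351]]
term [[0.4417 0.0191]]
brk [[ 0.4214 -0.1309]]
ring [[ 0.3982 -0.2573]]
term [[0.4349 0.0153]]
0.06 [414.32256906 244.64154656] [442.55822142 243.79539232]
0.073 [407.51574058 234.84211921] [433.9469143  234.29355613]
```

```bash
python3 - <<'E'
import cv2
a=cv2.imread('pics/w0.png')[200:320,220:460]; b=cv2.imread('pics/w1.png')[200:320,220:460]
cv2.imwrite('pics/c1.png',cv2.resize(cv2.vconcat([a,b]),None,fx=2.4,fy=2.4,interpolation=cv2.INTER_CUBIC))
E
```

```text
(no output)
```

View pics/c1.png

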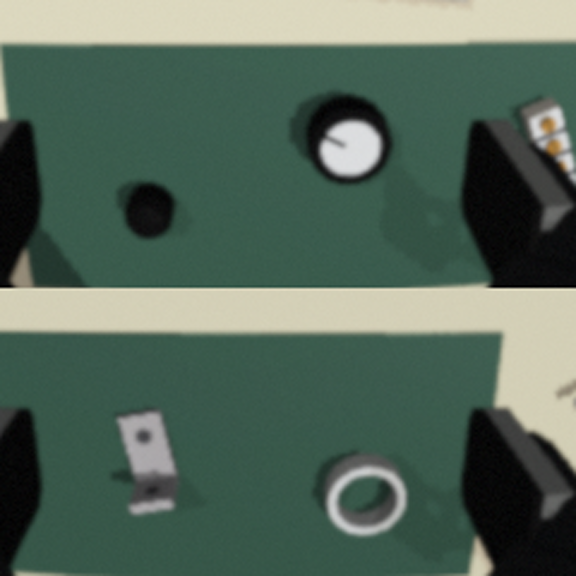

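The crop confirms the fingertips sit about 60 mm ahead of the TCP when open. The bracket's flange is on the robot side and its foot points to +x. I'll check the tray corners more closely while approaching the dial.

```bash
cat >> h.py <<'E'
def mask_part(im,kind):
    hsv=cv2.cvtColor(im,cv2.COLOR_BGR2HSV)
    if kind=="bright": m=((hsv[...,1]<70)&(hsv[...,2]>110))
    else: m=(hsv[...,2]<32)
    return cv2.morphologyEx(m.astype(np.uint8),cv2.MORPH_CLOSE,np.ones((5,5),np.uint8))
def look(name,xy,yaw,h,kind,z=0.24):
    arm.movep([xy[0],xy[1],z],quat(yaw)); im,p,q=wrist(); cv2.imwrite(f"pics/look_{name}.png",im)
    R=Rot.from_quat(q).as_matrix(); c0=proj_wrist(R.T@(np.array([*xy,h])-p))
    cs,_=cv2.findContours(mask_part(im,kind),cv2.RETR_EXTERNAL,cv2.CHAIN_APPROX_NONE)
    cs=[c for c in cs if cv2.contourArea(c)>80]
    c=min(cs,key=lambda c:np.linalg.norm(c.reshape(-1,2).mean(0)-c0))
    W=plane(*ray_wrist(c.reshape(-1,2).astype(float),p,q),h)
    r=cv2.minAreaRect((W*1000).astype(np.float32))   # mm
    e=cv2.minEnclosingCircle((W*1000).astype(np.float32))
    print(name,"c0",c0.round(),"pix",c.reshape(-1,2).mean(0).round(),"rect mm",np.round(r[0],1),np.round(r[1],1),round(r[2],1),"circ",np.round(e[0],1),round(e[1],1))
    return r,e
E
python3 - <<'E'
from h import *
a=cv2.imread('pics/w0.png')[85:205,215:435]; b=cv2.imread('pics/w1.png')[70:190,215:435]
cv2.imwrite('pics/c2.png',cv2.resize(cv2.vconcat([a,b]),None,fx=2.5,fy=2.5,interpolation=cv2.INTER_CUBIC))
z=np.load("w1.npz"); f=lambda pts,h:plane(*ray_wrist(pts,z['p'],z['q']),h)
F=f([(269.2,252.9),(286.7,250.8),(277.1,280),(292.9,276.7)],.006)
m0=F[:2].mean(0);m1=F[2:].mean(0);d=m0-m1;print("brk",F.round(4).tolist(),"len",np.linalg.norm(d),"yaw",np.arctan2(d[1],d[0]))
T=f([(274.2,292.5),(292,289.6)],.034);print("flange top",T.round(4).tolist())
look("dial",(0.4414,0.1351),-.09-np.pi/2,.022,"bright")
print(arm.read_joint_positions(),arm.read_time())
E
```

```text
brk [[0.4469, -0.1162], [0.4504, -0.14], [0.4055, -0.1246], [0.4114, -0.1469]] len 0.040946541480326705 yaw 0.18848298637332705
flange top [[0.4021, -0.1244], [0.4074, -0.1482]]
dial c0 [324. 192.] pix [323. 193.] rect mm [442.7 135.9] [31.5 32.7] 84.9 circ [442.6 136. ] 16.6
[-1.048561    0.66384741  1.13405753  2.04762402 -0.7664913   0.93577665
 -2.7261207 ] 6.2833
```

View pics/c2.png

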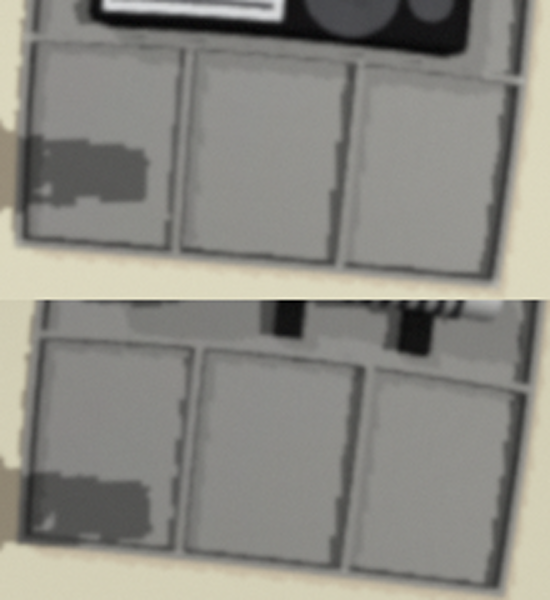

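View pics/look_dial.png

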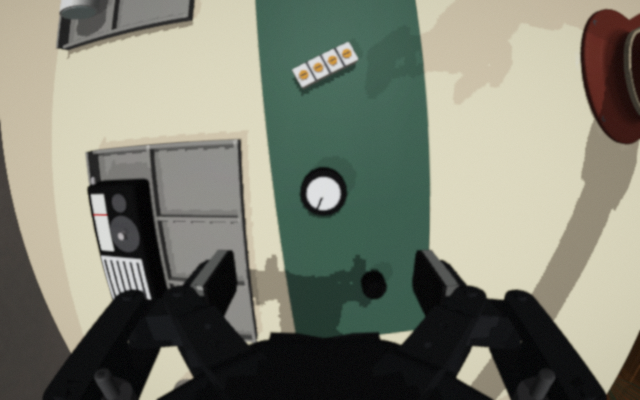

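The crop gives tray 0 corners at about (222,182), (413,198), (225,101), (424,117) and tray 1 corners at (223,166), (416,187), (231,83), (427,104). The dial look has the dial centred at (323,193), with the fingers clear of everything. Next is picking and placing the dial.

```bash
cat >> h.py <<'E'
def trays():
    L=[(-.096,.122),(-.096,-.122),(.008,.122),(.008,-.122)]; out=[]
    for i,pts in enumerate([[(221.8,181.8),(413.4,198.2),(225,101),(423.8,117)],[(223,166.4),(415.8,186.8),(231,83.2),(427,104)]]):
        z=np.load(f"w{i}.npz"); W=plane(*ray_wrist(pts,z['p'],z['q']),.014); out.append(fit(L,W))
    return out
def slot(tray,y,dx=0,dy=0):
    t,a,_=trays()[tray]; c,s=np.cos(a),np.sin(a); l=np.array([-.043+dx,y+dy])
    return t+[c*l[0]-s*l[1],s*l[0]+c*l[1]],a
def pick(xy,yaw,z,opening,effort,up=0.17):
    arm.move_gripper(opening)
    arm.movep([*xy,z+.05],quat(yaw)); arm.line_to([*xy,z],.12)
    arm.move_gripper(0.0,effort); print("closed",round(arm.read_opening(),3),round(arm.read_finger_force(),1))
    arm.line_to([*xy,up],.2); print("lifted",round(arm.read_opening(),3),round(arm.read_finger_force(),1),arm.read_ft_force().round(1) if hasattr(arm.read_ft_force(),'round') else arm.read_ft_force())
def place(xy,yaw,z,opening,up=0.17):
    arm.movep([*xy,up],quat(yaw)); arm.line_to([*xy,z+.02],.2); arm.line_to([*xy,z],.05)
    arm.move_gripper(opening); arm.line_to([*xy,up],.2); print("placed t",arm.read_time())
E
python3 - <<'E'
from h import *
for t in trays(): print(t[0].round(4),round(t[1],4),(t[2]*1000).round(1).tolist())
s,a=slot(0,.08); print(s)
for k in (-1,1): print(k,arm.ik([*s,.17],quat(a+k*np.pi/2)),arm.ik([.4427,.136,.074],quat(a+k*np.pi/2)))
s1,a1=slot(1,-.08); s2,_=slot(1,.08)
for k in (-1,1): print(k,arm.ik([*s1,.08],quat(a1+k*np.pi/2)),arm.ik([*s2,.08],quat(a1+k*np.pi/2)),arm.ik([.398,-.257,.074],quat(a+k*np.pi/2)))
E
```

```text
[0.6297 0.1887] -0.0861 [[-1.8, 1.7], [-1.2, -1.3], [2.0, 1.5], [1.0, -1.8]]
[ 0.6479 -0.1942] -0.1039 [[-0.3, 1.3], [-0.6, -1.9], [1.1, 3.6], [-0.2, -3.0]]
[0.5936928  0.27210034]
-1 [ 0.08907838  1.03978042 -1.15229799  1.53488567  0.98860418  1.2323534
  1.82736361] [-0.81972699  0.8755598   0.75727782  2.16519655 -1.17859967  0.60754185
 -2.39879373]
1 [-0.1429949   0.82624994 -0.58325922  1.54287071  0.52795024  0.93396154
 -0.98334072] [-0.08018919  0.75930099 -0.39720242  2.1431183   0.78611277  0.38584833
 -1.20960039]
-1 [-0.0292761   1.03446099  0.80404679  1.60951203 -0.90370177  0.90750803
 -2.12349804] [-0.29707418  1.00525718  0.80641804  1.70825163 -0.93396504  0.86025367
 -2.31019503] [ 0.1470096   0.82245398  0.59306902  2.13368299 -1.02068918  0.50118064
 -1.69009047]
1 [ 0.3680211   0.88111238  0.03960553  1.59530419 -0.04944924  0.66615536
  0.32825245] [ 0.10256685  0.84783492  0.06766249  1.69462292 -0.08962697  0.60214751
  0.11743179] [ 1.02206735  0.87245725 -0.77707175  2.10727523  1.09974211  0.64687006
 -0.63059745]
```

```bash
python3 - <<'E'
from h import *
s,a=slot(0,.08); y=a+np.pi/2
pick((.4427,.136),y,.074,.85,30)
place(s,y,.0795,.68)
t=look("term",(0.436,0.013),-.09,.017,"bright")
print(arm.read_time())
E
```

```text
closed 0.527 30.5
lifted 0.528 30.7 [-0.1 -0.2 -1.2]
placed t 12.4083
term c0 [325. 191.] pix [326. 196.] rect mm [430.6  12.5] [64.1 23. ] 21.5 circ [430.7  13. ] 33.2
13.65
```

View pics/look_term.png

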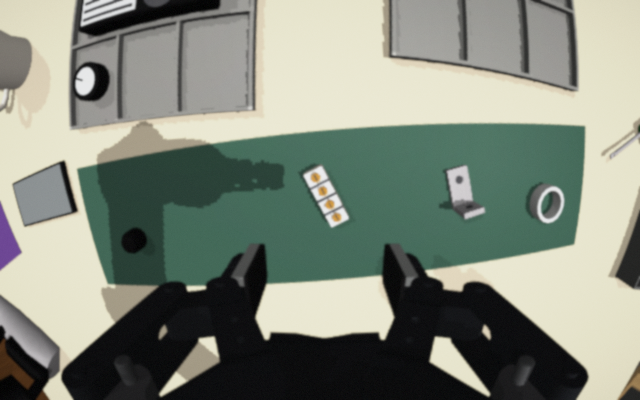

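The dial sits in the radio tray's left compartment at (90,81). The terminal block is at (326,196), with its long axis tilted about 21.5° in world. Next I'll pick and place it, then look at the bracket.

```bash
python3 - <<'E'
from h import *
s,a=slot(0,0)
pick((.4305,.0125),np.radians(21.5),.0755,.6,30)
place(s,a,.081,.45)
look("brk",(0.425,-0.131),.19,.006,"bright")
print(arm.read_time())
E
```

```text
closed 0.226 29.5
lifted 0.223 29.4 [-0.3  0.2 -0.9]
placed t 18.9
brk c0 [325. 189.] pix [326. 185.] rect mm [ 428.4 -131.3] [42.2 26.1] 11.6 circ [ 428.3 -132. ] 23.7
20.325
```

```bash
python3 - <<'E'
import cv2
im=cv2.imread('pics/look_brk.png'); a=cv2.resize(im[140:240,260:390],None,fx=4,fy=4,interpolation=cv2.INTER_CUBIC); b=cv2.resize(im[0:140,:],(520,114))
cv2.imwrite('pics/c3.png',cv2.vconcat([a,b]))
E
```

```text
(no output)
```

View pics/c3.png

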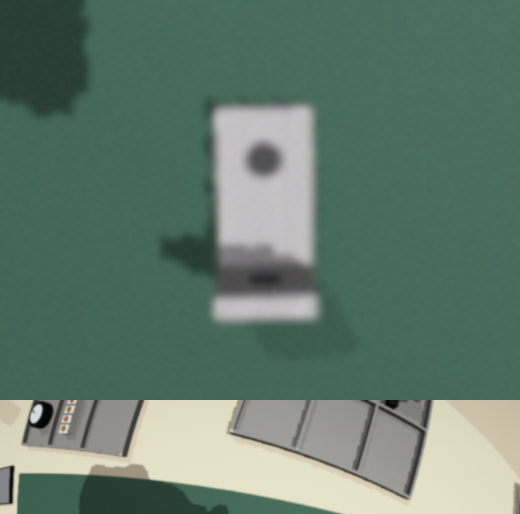

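The bracket is aligned with the tool. Its foot's far edge is at pixel (325.8,165.8) and the flange top is centred at (326.2,217). The terminal block lies flat in the middle compartment.

```bash
python3 - <<'E'
from h import *
p=np.array(arm.read_tool_pos());q=np.array(arm.read_eef_rot())
e=plane(*ray_wrist([(325.75,165.75)],p,q),.006)[0]; f=plane(*ray_wrist([(326.2,217)],p,q),.034)[0]
d=e-f; yaw=np.arctan2(d[1],d[0]); print(e,f,np.linalg.norm(d),yaw)   # expect 0.043
yaw=.19; u=np.array([np.cos(yaw),np.sin(yaw)]); g=(f+e-.043*u)/2; print("flange centre",g)
g=g+.003*u   # grip 17 mm behind origin
pick(g,yaw,.0765,.6,40)
s,a=slot(0,-.08); w=np.array([np.cos(a),np.sin(a)])
place(s-.017*w,a,.082,.48)
look("ring",(0.399,-0.257),slot(1,0)[1]+np.pi/2,.014,"bright")
print(arm.read_time())
E
```

```text
[ 0.44853079 -0.12693141] [ 0.40513635 -0.13575919] 0.04428326298470214 0.20069252823036568
flange centre [ 0.40572048 -0.13540576]
closed 0.273 38.9
lifted 0.268 39.2 [-0.9 -0.3 -1.1]
placed t 25.7583
ring c0 [324. 191.] pix [324. 190.] rect mm [ 399.3 -256.6] [46.4 46.3] 84.1 circ [ 399.1 -256.4] 23.7
27.5333
```

View pics/look_ring.png

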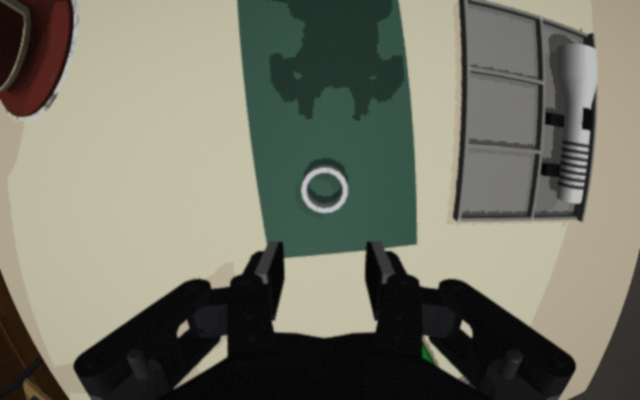

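The ring is at (324,190) and clear of its surroundings.

```bash
python3 - <<'E'
from h import *
s,a=slot(1,-.08,dx=-.002)
pick((.399,-.2565),a+np.pi/2,.074,.85,30)
place(s,a+np.pi/2,.0795,.68)
look("button",(0.402,0.245),a+np.pi/2,.012,"dark")
print(arm.read_time(),arm.read_joint_positions())
E
```

```text
closed 0.527 29.8
lifted 0.524 30.7 [-0.4 -0.2 -0.9]
placed t 32.7833
button c0 [324. 189.] pix [318. 186.] rect mm [396.3 248.1] [28.2 24.7] 83.9 circ [396.3 248.1] 14.5
34.825 [-0.04837055  0.53764333 -0.7975024   1.9898424   0.52078055  0.82855708
 -1.24626513]
```

View pics/look_button.png

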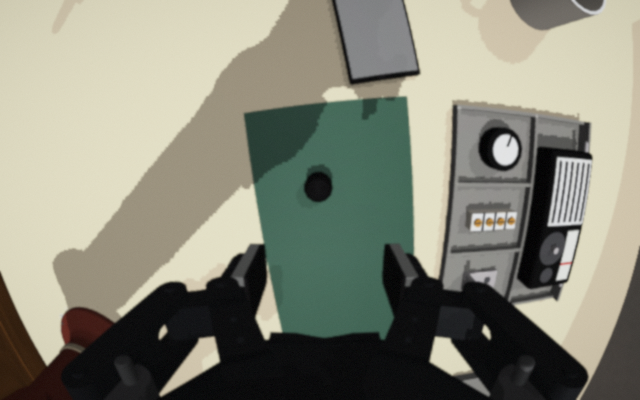

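The button is at (318,186). The dial, block and bracket are all in their compartments.

```bash
python3 - <<'E'
from h import *
s,a=slot(1,.08,dx=-.002)
pick((.3965,.248),a+np.pi/2,.0745,.65,25)
place(s,a+np.pi/2,.080,.5,up=.2)
arm.movep([.55,0,.36],quat(0)); im,p,q=wrist(); cv2.imwrite("pics/end.png",im)
print(arm.read_time(),arm.read_ft_force())
E
```

```text
closed 0.312 24.4
lifted 0.312 24.6 [ 0.1 -0.  -0.7]
placed t 40.9167
42.1667 [-0.28643271  0.12044734  0.02633702]
```

View pics/end.png

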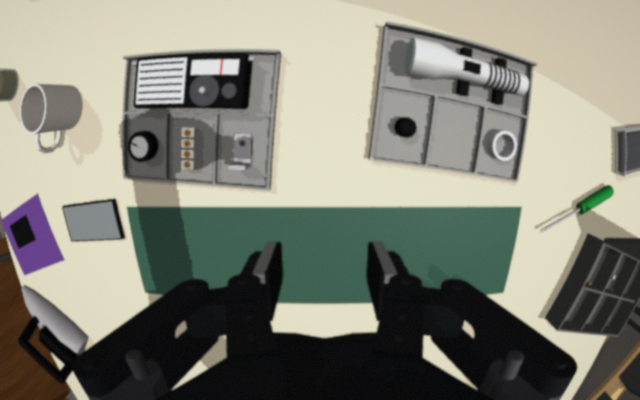

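All five parts are in their compartments: dial (142,147), block (188,148), bracket (240,148), button (405,127), ring (502,145). The mug, phone and screwdriver haven't moved. I'll check the parts up close for any tilt before handing in.

```bash
python3 - <<'E'
import cv2
im=cv2.imread('pics/end.png'); f=lambda a:cv2.resize(a,None,fx=3.5,fy=3.5,interpolation=cv2.INTER_CUBIC)
cv2.imwrite('pics/c4.png',cv2.vconcat([f(im[105:190,115:285]),f(im[80:165,365:535])]))
E
```

```text
(no output)
```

View pics/c4.png

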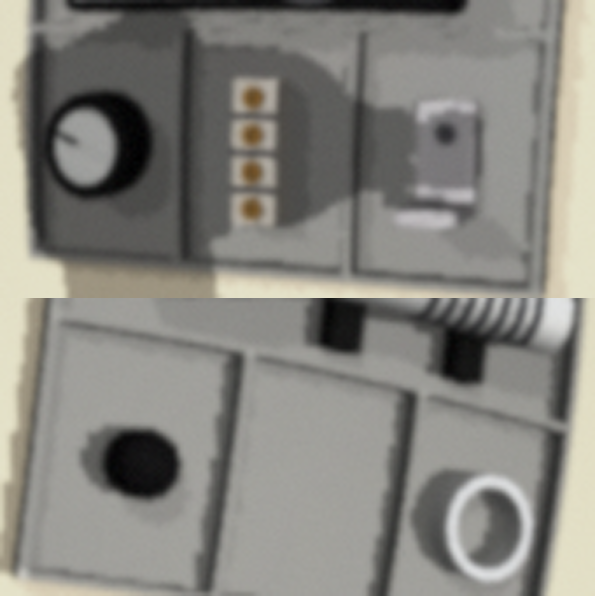

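All parts are lying flat on the compartment floors, the same way up as before, and clear of the walls.

```bash
python3 -c "
from station import ticket
print(ticket.finish_job())"
```

```text
the job is handed in; nothing more can be done
None
```

Job handed in: the dial, terminal block and bracket are in the radio tray and the lens ring and button cap are in the torch tray, each flat in its own front compartment, with the mug, screwdriver and phone left where they were (about 42 s of robot time).

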